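Find the plate slot that is to size with a step gauge

ROBOT

A 6-joint arm with a two-finger parallel gripper is mounted at the origin on a cart in front of the work surface, level with it; the furniture and walls round the work are solid. World frame = base frame: x ahead of the robot, y to its left, z up, the work surface at z = 0. Lengths are in m, angles in rad, forces in N, time in s.
With the tool pointing down it reaches from about 0.225 to 0.725 m from the base axis. Payload 3.1 kg.
Tool frame: the origin (TCP) lies midway between the tips of the shut fingers; the grasp point (between the pads) lies 19 mm behind it (ctrl.tcp_to_grasp is the distance from the TCP to the grasp point, in m); z points along the fingers, y is the direction in which the jaws open and shut (so a half turn about z gives the same grasp; the last joint's range is limited). The gripper opens to 85 mm and grips with 20 to 120 N. Pads are 22 mm wide; open, the fingers measure 114 mm over their backs; the gripper's body (76 mm by 85 mm) begins 54 mm behind the grasp point. The pads swing forward as they close: fully open they stand 13 mm farther back than shut.
Start: joints at [-1.462, 0.048, 0.099, 1.622, 0, 1.443], TCP at [0.123, -0.51, 0.231] pointing down, gripper open.
Joint ranges: [-2.91, 2.91], [-0.99, 1.94], [-1.21, 1.42], [-2.12, 2.29], [-1.49, 1.47], [-3.14, 3.14]. Speed limits (rad/s): [2.79, 2.79, 3.14, 3.14, 3.14, 3.14].

INTERFACE

Orientations are given as a rotation vector (axis times angle).
In Python, from plant import ctrl, solver, grab_frame, camera_info gives the robot as it stands. Calls block until the motion is done:
- ctrl.move_pose(position, orientation): joint-space move of the TCP to a pose.
- ctrl.line_to(position, rotation=None, feed=0.15): straight line of the TCP; rotation=None keeps the orientation; feed is the mean speed in m/s.
- ctrl.set_joints(angles): joint-space move.
- ctrl.ungrasp() and ctrl.grasp(effort=None): open the fingers fully, or close them until they stop; effort is the grip in N (None keeps the last).
- ctrl.dwell(seconds).
- solver.ik(position, orientation): joint angles nearest the present ones, or None.
- ctrl.get_state(): the state.
- grab_frame(name): name is "side" or "top" or "wrist"; returns the picture (400x640x3 uint8, red, green, blue); there is no depth.
- camera_info(name): a dict with "fovy" (degrees; the focal length in pixels is half the picture's height over the tangent of half this angle, whatever the lens; pixels are square), "cx", "cy" (the principal point, pixels), "k1" (the pictures are not rectified: a ray, as slopes to the right and down, at radius r is drawn at 1 + k1 r^2 times it, then the intrinsics apply), "R" (3x3) and "t" (3): a world point X has camera coordinates R X + t. Camera axes: x right, y down, z forward; pixel columns grow to the right and rows downward; lengths in m; the calibration is good to about 2 mm. A picture is of the moment at which its call begins: read the wrist's pose just before it. camera_info takes no time and is no camera call; for the wrist camera it gives the pose at the moment of the call.
A pose or a line that the arm cannot do raises ctrl.PlanningError and nothing moves.
- ctrl.job_done(): hands the job in, once; it reports no verdict.
The state is a dict: "time": time; "joints": joint angles; "dq": joint speeds; "joint_torque": joint torques, N m; "position": TCP position; "ee_rot": TCP orientation; "contact_force": force on the tool from outside, world axes, zero at the start; "moment": the same for the moment, N m; "grip_width": opening from 0.0 (shut) to 1.0 (fully open).
Only numpy, scipy, OpenCV 4.12 (cv2) and the standard library are available. Lean on these libraries where they do the work, as an engineer would, in place of code of your own. Each camera call takes 0.05 s, during which the arm holds its last target.

TASK

One of the three slots in the plate holder is still to size: the thin step of the step gauge slides into its hidden gap and the thick step does not. Take the gauge from its stand, feel the slots with it, and leave the gauge standing upright by itself in the slot that is to size, thin step in and thick step stopped. Leave the forceps, the vial and the needle where they are.

Things in the scene. Friction and masses are not known exactly. Their poses are not given: they have to be found in the camera images.
- gauge_grip (a point): Centre of the step gauge's black ribbed handle, 30 (x) x 16 (y, pinch here) x 50 mm tall, 103 mm above the tip. Below it a flat steel blade 24 mm wide (x): a thick step 9 mm thick (y), 50 mm long, then a thin step 4 mm thick, 28 mm long, down to the tip. z points from tip to handle. About 0.12 kg. Starts upright, blade down, in its stand. Half a turn about z makes no difference.
- gauge_tip (a point): Middle of the lower edge of the gauge's thin step; axes as gauge_grip.
- stand: Fixed grey stand of the gauge, 56 x 46 mm and 50 mm tall, with a 72 x 62 mm foot and a 28 (x) x 11.5 mm (y) slot in its top, floor of the slot 6 mm above the bench. Origin: centre of its underside. A tall microscope stands fixed about 0.1 m beyond it, ahead and to the left: keep the gripper and wrist clear of it.
- holder: Fixed grey plate holder, 46 (x) x 120 (y) x 80 mm tall on a 60 mm wide foot; origin: centre of its underside, z up. Its aluminium cover has three equal mouths side by side along y, 30 mm (x) x 13 mm (y). Behind each lies a hidden gap: one is too tight (2 mm), one to size (6 mm), one worn too wide (12 mm). Which is where changes every time.
- slot_0 (a point): Centre of the holder's right-hand mouth (40 mm to -y of its centre), level with the cover's top, 80 mm above the bench; holder's axes. Under each mouth a light sprung black flap (under 1 N) swings down when pushed; from 18 to 30 mm below the top, sloping faces lead into the straight gap, centred under the mouth. The holder's floor is 74 mm below the top.
- slot_1 (a point): Centre of the holder's middle mouth, likewise. In whichever slot is too tight the gauge's tip is stopped some 28 mm below the cover's top; in the one to size some 53 mm below it, the thick step resting on the sloping faces; in the worn one nothing stops it before the floor.
- slot_2 (a point): Centre of the holder's left-hand mouth (40 mm to +y of the holder's centre), likewise.
- forceps_mid (a point): Bystander: middle of steel forceps 132 mm long lying on the bench. Leave alone.
- vial_mid (a point): Bystander: half-way up a capped sample vial, 24 mm across and 50 mm tall, standing on the bench. Leave alone.
- needle_mid (a point): Bystander: middle of a needle in a wooden handle, 128 mm long, lying on the bench. Leave alone.
Mind the look-alikes: they are no part of the job. Leave any orange look-alike of the part that bears gauge_grip alone.

How it is judged:
By the outcome, as a careful person would: the job done as asked, in the order asked, and still so for the second after the job is handed in, with the robot touching nothing.
It also fails if it takes over 64 s, if anything falls off the work surface, if the arm or the gripper's body presses on something with over 40 N, if the wrist force passes 120 N, or if a joint passes its speed limit or range.

## Working session

There is one attempt and no reset: what is moved stays moved. The work goes in short steps, each a Python script; the robot and the scene stay as the last script left them, time stands still between calls to the robot, and variables do not carry over. Pictures are saved under pics/ and viewed, and the job is handed in when it is done.

```bash
ls; mkdir -p pics
python3 - <<'E'
from plant import ctrl, solver, grab_frame, camera_info
import cv2
for n in ("side","top","wrist"):
    c=camera_info(n); print(n,c)
    cv2.imwrite(f"pics/a_{n}.png",grab_frame(n)[:,:,::-1])
print(ctrl.get_state(), ctrl.tcp_to_grasp)
E
```

```text
pics
side {'fovy': 54.505437733706216, 'cx': 321.56230266431254, 'cy': 200.3883654852102, 'k1': -0.03765312727349009, 'R': array([[-0.997746  ,  0.06269536,  0.02392113],
       [ 0.00645926,  0.44455497, -0.89572828],
       [-0.06679226, -0.89355479, -0.44395791]]), 't': array([0.46487066, 0.09322627, 1.07556331])}
top {'fovy': 57.127398749268096, 'cx': 325.7630644425685, 'cy': 200.0059283606715, 'k1': 0.025337560504737663, 'R': array([[-0.00686024, -0.99996676, -0.00440612],
       [-0.99454262,  0.00728162, -0.10407668],
       [ 0.10410531,  0.00366808, -0.99455952]]), 't': array([-0.0297063 ,  0.48308133,  1.0291359 ])}
wrist {'fovy': 65.67103237299483, 'cx': 323.17868801908276, 'cy': 197.42809840766938, 'k1': -0.0558276520251724, 'R': array([[ 0.23517401, -0.97195202, -0.00156809],
       [-0.9181316 , -0.22268043,  0.3277923 ],
       [-0.31894757, -0.07564851, -0.94474851]]), 't': array([-0.52428631, -0.04320648,  0.38079314])}
{'time': 0.15, 'joints': array([-1.46179032e+00,  4.85545727e-02,  9.79138199e-02,  1.62199865e+00,
        2.68224559e-06,  1.44298686e+00]), 'dq': array([ 0.0007873 , -0.00143799,  0.00280784,  0.00074349, -0.00135154,
       -0.00060962]), 'joint_torque': array([ 2.08357458e-03, -3.39258528e+01,  3.20424306e+01,  1.53893139e-02,
       -1.88313820e-04, -4.42989560e-06]), 'position': array([ 0.12309927, -0.50985993,  0.2303776 ]), 'ee_rot': array([-3.11776513e+00, -3.70902531e-01, -3.14130803e-05]), 'contact_force': array([-0.43929613, -0.45860903,  0.54773918]), 'moment': array([ 0.02864642,  0.03967306, -0.05389777]), 'grip_width': 1.0014851277580383} 0.0187
```

View pics/a_side.png

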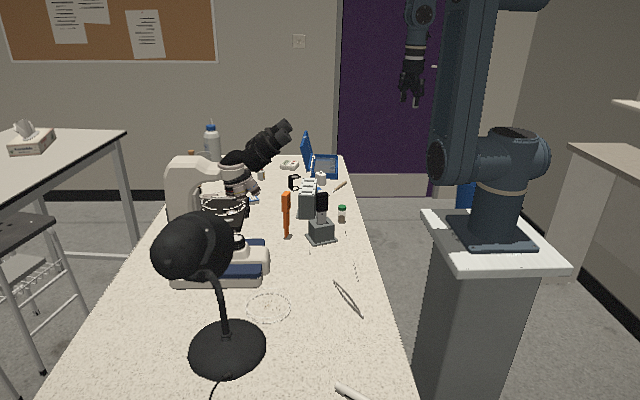

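View pics/a_top.png

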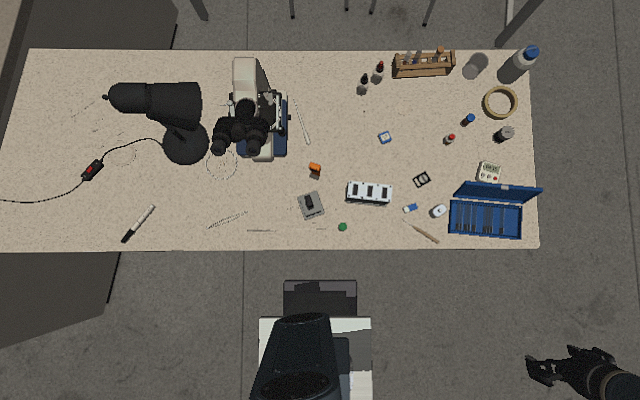

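View pics/a_wrist.png

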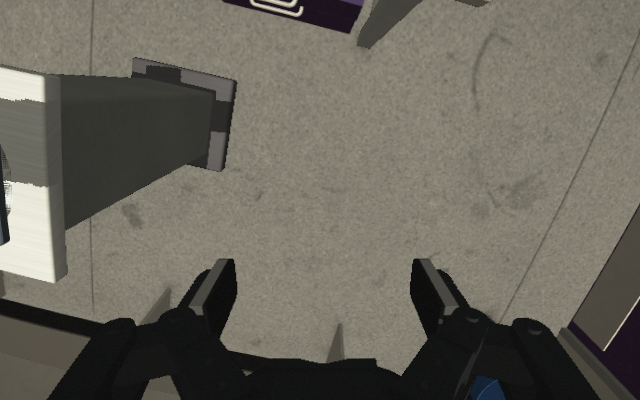

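The side view shows the black gauge in the grey stand at about (321,215), the orange look-alike at (286,213) and the holder at (308,195). The top view shows the stand at (311,205), the orange one at (315,169) and the holder at (369,192). I'll enlarge these to confirm.

```bash
python3 - <<'E'
import cv2
a=cv2.imread("pics/a_top.png")[150:250,270:430]
b=cv2.imread("pics/a_side.png")[165:255,260:380]
cv2.imwrite("pics/b_top.png",cv2.resize(a,None,fx=5,fy=5,interpolation=cv2.INTER_CUBIC))
cv2.imwrite("pics/b_side.png",cv2.resize(b,None,fx=6,fy=6,interpolation=cv2.INTER_CUBIC))
E
cat > h.py <<'E'
import numpy as np, cv2
from plant import ctrl, solver, grab_frame, camera_info
def K(c):
    f=200/np.tan(np.radians(c["fovy"]/2)); return np.array([[f,0,c["cx"]],[0,f,c["cy"]],[0,0,1.]]), np.array([c["k1"],0,0,0,0.])
def proj(c,X):
    k,d=K(c); return cv2.projectPoints(np.atleast_2d(np.asarray(X,float)),cv2.Rodrigues(c["R"])[0],c["t"],k,d)[0][:,0]
def ray(c,uv):
    k,d=K(c); p=cv2.undistortPoints(np.array(uv,float).reshape(-1,1,2),k,d)[:,0]
    R=c["R"]; o=-R.T@c["t"]; return o, np.c_[p,np.ones(len(p))]@R
def at_z(c,uv,z):
    o,d=ray(c,uv); return o+d*((z-o[2])/d[:,2])[:,None]
def pic(n,name,crop=None,s=1):
    a=grab_frame(n)[:,:,::-1]
    if crop: a=a[crop[1]:crop[3],crop[0]:crop[2]]
    cv2.imwrite(f"pics/{name}.png",cv2.resize(a,None,fx=s,fy=s,interpolation=cv2.INTER_CUBIC) if s!=1 else a)
E
```

```text
(no output)
```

View pics/b_top.png

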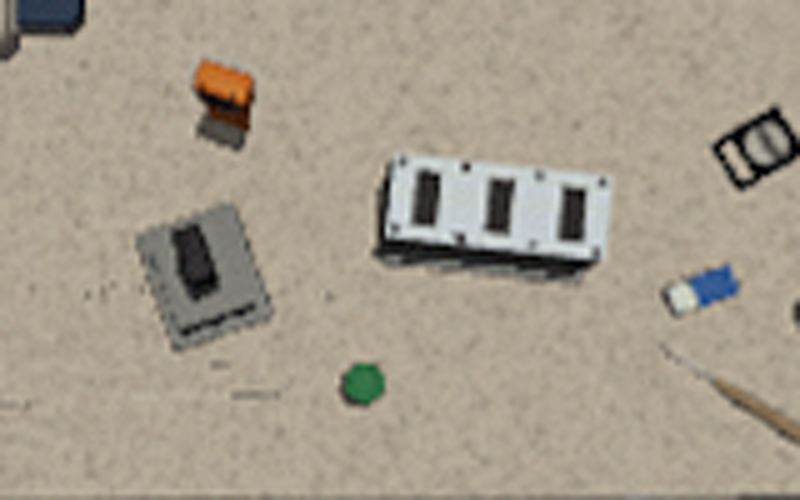

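View pics/b_side.png

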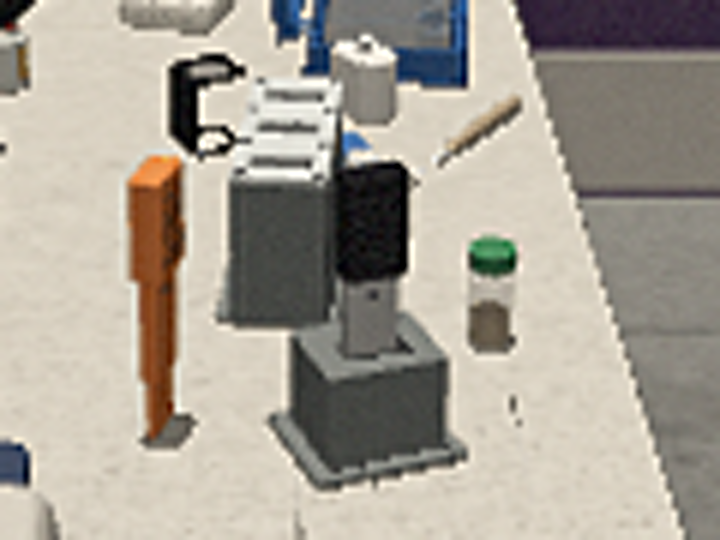

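The black-handled gauge at top (309,202), standing in the grey stand, is the one meant. The orange one at (315,169) stands in its own foot and is the look-alike, so I'll leave it. Next is a coarse localisation.

Run:
```python
from h import *
c=camera_info("top")
f=lambda L:[(270+x/5-.4,150+y/5-.4) for x,y in L]
ft=at_z(c,f([(137,238),(237,203),(272,315),(178,350)]),0.004); print("foot",ft.mean(0),ft)
ht=at_z(c,f([(172,228),(203,222),(218,288),(194,298)]),0.134); print("handle",ht.mean(0),ht)
hc=at_z(c,f([(392,154),(613,178),(602,262),(388,237)]),0.08); print("holder",hc.mean(0),hc)
m=at_z(c,f([(427,199),(501,206),(573,214)]),0.08); print("mouths",m)
print("orange",at_z(c,f([(224,80)]),0.134), "vial", at_z(c,f([(363,384)]),0.05))
w=camera_info("wrist"); s=ctrl.get_state(); T=cv2.Rodrigues(s["ee_rot"])[0]
print("cam in tool",T.T@(-w["R"].T@w["t"]-s["position"])); print("cam axes in tool\n",T.T@w["R"].T, "\nT",T)
```

```text
foot [0.47112088 0.01080264 0.004     ] [[ 0.49395613  0.05117883  0.004     ]
 [ 0.51420668 -0.0075234   0.004     ]
 [ 0.44817139 -0.02765639  0.004     ]
 [ 0.42814934  0.02721151  0.004     ]]
handle [0.46821132 0.00972807 0.134     ] [[ 0.48432045  0.02243776  0.134     ]
 [ 0.48731613  0.00645938  0.134     ]
 [ 0.45313366 -0.00115824  0.134     ]
 [ 0.44807503  0.01117338  0.134     ]]
holder [ 0.50056217 -0.15214496  0.08      ] [[ 0.53055867 -0.09449004  0.08      ]
 [ 0.51637835 -0.21475071  0.08      ]
 [ 0.47039894 -0.20762139  0.08      ]
 [ 0.48491274 -0.09171772  0.08      ]]
mouths [[ 0.50560551 -0.11324164  0.08      ]
 [ 0.50145351 -0.15347141  0.08      ]
 [ 0.49676607 -0.19252617  0.08      ]]
orange [[ 0.56151647 -0.0046396   0.134     ]] vial [[ 0.40615459 -0.07840586  0.05      ]]
cam in tool [ 8.42905024e-02  8.79929607e-05 -1.42840099e-01]
cam axes in tool
 [[ 5.82014402e-04 -9.44659210e-01 -3.28052797e-01]
 [ 9.99999682e-01  3.70788024e-04  7.06428650e-04]
 [-5.45696282e-04 -3.28053104e-01  9.44659125e-01]] 
T [[ 9.72090043e-01  2.34607991e-01 -1.97841778e-04]
 [ 2.34607955e-01 -9.72088345e-01  1.83242293e-03]
 [ 2.37581378e-04 -1.82769534e-03 -9.99998302e-01]]
```

```bash
cat >> h.py <<'E'
from scipy.spatial.transform import Rotation as Ro
def down(yaw):  # tool z down, tool x at world yaw
    c,s=np.cos(yaw),np.sin(yaw)
    return Ro.from_matrix(np.array([[c,s,0],[s,-c,0],[0,0,-1.]])).as_rotvec()
E
python3 - <<'E'
from h import *
r=down(np.pi-1e-3)
print(solver.ik([0.40,-0.07,0.30],r))
ctrl.move_pose([0.40,-0.07,0.30],r)
s=ctrl.get_state(); print(s["time"],s["position"],s["joints"])
np.save("w1.npy",camera_info("wrist"),allow_pickle=True)
pic("wrist","c_wrist")
E
```

```text
[-0.3387465  -0.2278763  -0.0189174   1.77975523  0.         -0.3377465 ]
2.05 [ 0.40001287 -0.07048086  0.29984163] [-3.39666558e-01 -2.27569267e-01 -1.89898725e-02  1.77950037e+00
 -2.55693444e-04 -3.37436955e-01]
```

View pics/c_wrist.png

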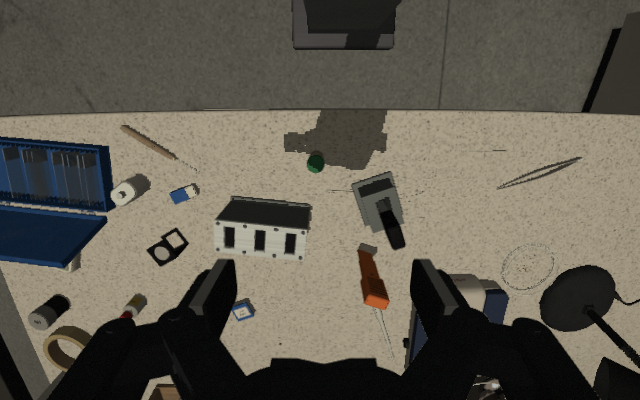

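Run:
```python
import cv2
a=cv2.imread("pics/c_wrist.png")
cv2.imwrite("pics/d1.png",cv2.resize(a[190:265,205:320],None,fx=6.5,fy=6.5,interpolation=cv2.INTER_CUBIC))
cv2.imwrite("pics/d2.png",cv2.resize(a[160:260,340:420],None,fx=6,fy=6,interpolation=cv2.INTER_CUBIC))
```

```text
(no output)
```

View pics/d1.png

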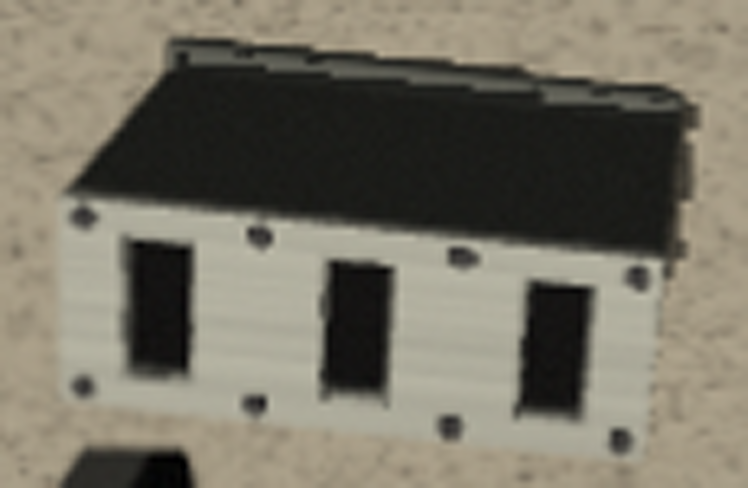

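View pics/d2.png

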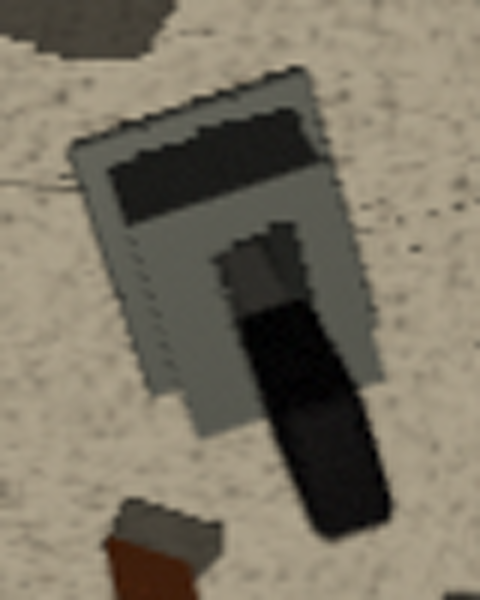

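Run:
```python
from h import *
from scipy.optimize import least_squares
w=np.load("w1.npy",allow_pickle=True).item(); t=camera_info("top")
g1=lambda L:np.array([(205+(x+.5)/6.5-.5,190+(y+.5)/6.5-.5) for x,y in L])
g2=lambda L:np.array([(340+(x+.5)/6-.5,160+(y+.5)/6-.5) for x,y in L])
gt=lambda L:np.array([(270+(x+.5)/5-.5,150+(y+.5)/5-.5) for x,y in L])
# wrist: image left=-y? slot right-hand (-y)
Wc=g1([(62,195),(668,255),(640,462),(62,400)]); Wm=g1([(157,308),(357,327),(556,348)])
Tm=gt([(573,214),(501,206),(427,199)])
def P(p,L):
    c,s=np.cos(p[2]),np.sin(p[2]); L=np.array(L,float); return np.c_[p[0]+c*L[:,0]-s*L[:,1],p[1]+s*L[:,0]+c*L[:,1],L[:,2]]
M=[(0,-.04,.08),(0,0,.08),(0,.04,.08)]; C=[(-.023,-.06,.08),(-.023,.06,.08),(.023,.06,.08),(.023,-.06,.08)]
def rw(p): return np.r_[(proj(w,P(p,M))-Wm).ravel()]
def rc(p): return np.r_[(proj(w,P(p,C))-Wc).ravel()]
def rt(p): return (proj(t,P(p,M))-Tm).ravel()
for n,f in (("wm",rw),("wc",rc),("top",rt),("all",lambda p:np.r_[2*rw(p),rt(p)])):
    s=least_squares(f,[.5,-.15,-.1]); print("holder",n,s.x,np.degrees(s.x[2]),np.abs(s.fun).max())
Hc=g2([(272,410),(355,388),(391,518),(326,540)])
H=[(-.015,-.008,.134),(-.015,.008,.134),(.015,.008,.134),(.015,-.008,.134)]
Th=gt([(194,298),(218,288),(203,222),(172,228)])
for n,f in (("w",lambda p:(proj(w,P(p,H))-Hc).ravel()),("top",lambda p:(proj(t,P(p,H))-Th).ravel())):
    s=least_squares(f,[.47,0,.3]); print("gauge",n,s.x,np.degrees(s.x[2]),s.fun.round(1))
F=[(-.036,-.031,0.006),(-.036,.031,0.006)]
Fw=g2([(72,145),(305,68)])
s=least_squares(lambda p:(proj(w,P(p,F))-Fw).ravel(),[.47,0,.3]); print("stand",s.x,np.degrees(s.x[2]),s.fun.round(1))
```

```text
holder wm [ 0.49951445 -0.15421024 -0.10953439] -6.275858411794974 0.19107220669735625
holder wc [ 0.50011962 -0.15398678 -0.11492479] -6.5847056682223295 0.7159653581741168
holder top [ 0.50127536 -0.15307946 -0.11099037] -6.3592796178070845 0.14278439222169936
holder all [ 0.49962536 -0.15415447 -0.10970313] -6.285526269816116 0.6639139028793295
gauge w [0.46871618 0.00932067 0.36388287] 20.848952823468796 [-0.1  0.   0.  -1.1  1.5  0.1 -1.3  1. ]
gauge top [0.46820463 0.00972013 0.25600496] 14.668003693789737 [ 5.1 -3.  -5.8  0.6 -5.7  2.6  6.5 -0.2]
stand [0.46959483 0.01047244 0.33288859] 19.073111153435534 [-0.9  0.3  0.9 -0.3]
```

Run:
```python
from h import *
t=camera_info("top")
for z in (0.05,.2,.3,.35): print(z,at_z(t,[(268,150),(289,152),(285,100),(262,158)],z).round(3).tolist())
r=down(-np.pi+0.32); 
ctrl.move_pose([0.43,0.0,0.27],r)
s=ctrl.get_state(); print(s["time"],s["position"],s["joints"])
np.save("w2.npy",camera_info("wrist"),allow_pickle=True)
pic("wrist","e_wrist"); 
a=cv2.imread("pics/e_wrist.png"); 
cv2.imwrite("pics/e_crop.png",cv2.resize(a[150:300,260:400],None,fx=4,fy=4,interpolation=cv2.INTER_CUBIC))
```

```text
0.05 [[0.624, 0.13, 0.05], [0.618, 0.07, 0.05], [0.771, 0.082, 0.05], [0.601, 0.147, 0.05]]
0.2 [[0.587, 0.105, 0.2], [0.582, 0.055, 0.2], [0.712, 0.065, 0.2], [0.568, 0.12, 0.2]]
0.3 [[0.563, 0.089, 0.3], [0.558, 0.044, 0.3], [0.674, 0.053, 0.3], [0.546, 0.102, 0.3]]
0.35 [[0.551, 0.081, 0.35], [0.546, 0.039, 0.35], [0.654, 0.047, 0.35], [0.534, 0.093, 0.35]]
2.525 [4.29747397e-01 1.83637620e-04 2.69101611e-01] [-1.55484750e-01 -1.82566795e-01 -4.36574379e-02  1.71176503e+00
 -5.33830788e-04 -4.75932441e-01]
```

View pics/e_wrist.png

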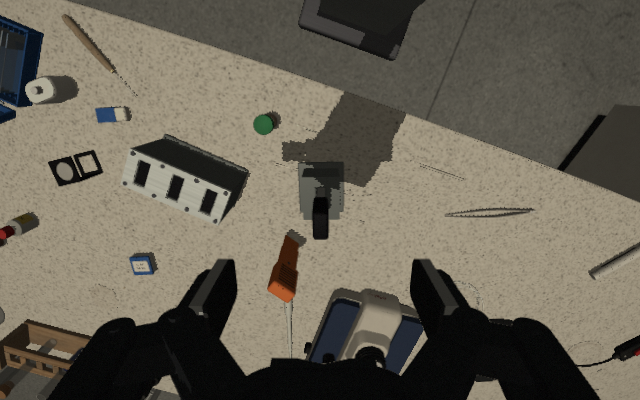

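View pics/e_crop.png

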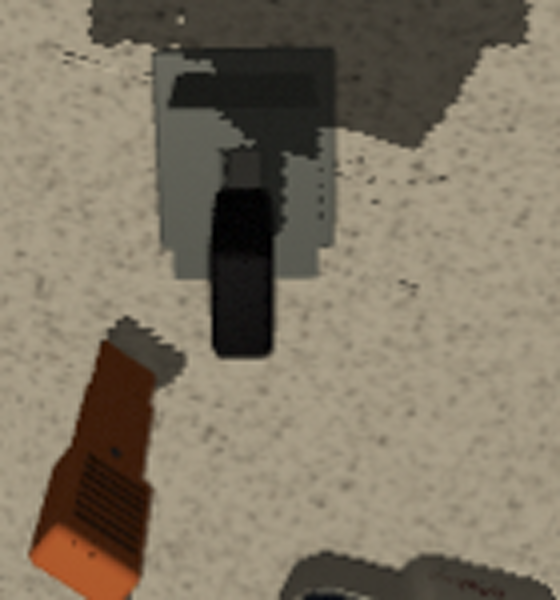

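Run:
```python
from h import *
from scipy.optimize import least_squares
w=np.load("w2.npy",allow_pickle=True).item()
g=lambda L:np.array([(260+(x+.5)/4-.5,150+(y+.5)/4-.5) for x,y in L])
def P(p,L):
    c,s=np.cos(p[2]),np.sin(p[2]); L=np.array(L,float); return np.c_[p[0]+c*L[:,0]-s*L[:,1],p[1]+s*L[:,0]+c*L[:,1],L[:,2]]
H=[(-.015,-.008,.134),(-.015,.008,.134),(.015,.008,.134),(.015,-.008,.134)]
Hc=g([(211,254),(273,254),(274,357),(212,357)])
s=least_squares(lambda p:(proj(w,P(p,H))-Hc).ravel(),[.47,0,.3]); print("gauge",s.x,s.fun.round(1))
F=[(-.036,-.031,0.006),(-.036,.031,0.006)]
s=least_squares(lambda p:(proj(w,P(p,F))-g([(153,50),(335,48)])).ravel(),[.47,0,.3]); print("stand",s.x,s.fun.round(1))
# mouths in this view
a=cv2.imread("pics/e_wrist.png"); cv2.imwrite("pics/e_h.png",cv2.resize(a[125:230,110:260],None,fx=5,fy=5,interpolation=cv2.INTER_CUBIC))
print(proj(w,P([.4995,-.1540,-.110],[(0,-.04,.08),(0,0,.08),(0,.04,.08)])))
```

```text
gauge [0.46961487 0.01033586 0.32545115] [-0.5 -1.   0.5 -1.1  0.3  1.1 -0.3  1.2]
stand [0.46963227 0.01018086 0.33223079] [-0.5  0.   0.5  0. ]
[[141.49313776 173.17640994]
 [175.02799266 187.29798933]
 [208.20083641 201.17674231]]
```

View pics/e_h.png

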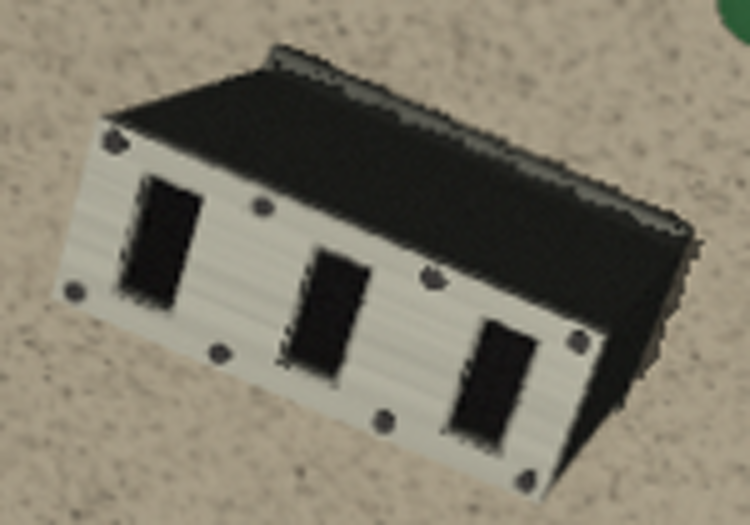

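```bash
cat >> h.py <<'E'
G=np.array([0.4695,0.0102]); GY=0.328
E
python3 - <<'E'
from h import *
r=down(-np.pi+GY)
ctrl.move_pose([*G,0.20],r)
ctrl.line_to([*G,0.112-ctrl.tcp_to_grasp],r,feed=0.1)
s=ctrl.get_state(); print(s["time"],s["position"],s["contact_force"],s["grip_width"])
ctrl.grasp(60)
s=ctrl.get_state(); print(s["time"],s["position"],s["contact_force"],s["moment"],s["grip_width"])
pic("side","f_side",(240,140,400,260),4)
pic("wrist","f_wrist")
E
```

```text
4.2083 [0.47018353 0.01011507 0.09416356] [ 0.26151536 -0.29752851 -0.51113091] 1.0014463874694797
4.8417 [0.4696481  0.01018527 0.09351092] [0.51378096 0.55767673 0.76487652] [ 0.02559991 -0.02945486 -0.02172658] 0.1775784730158295
```

View pics/f_side.png

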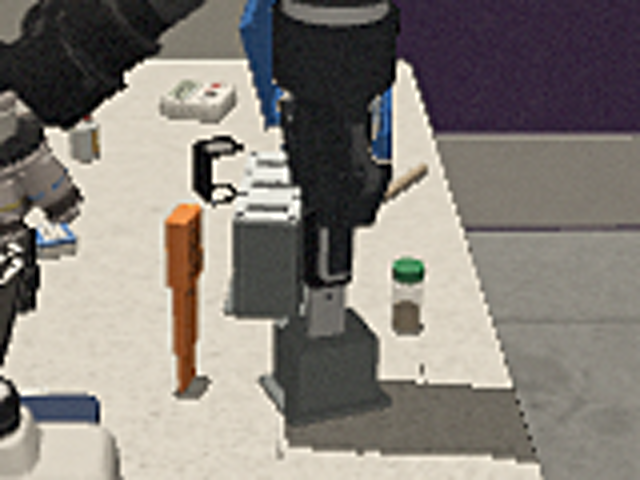

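View pics/f_wrist.png

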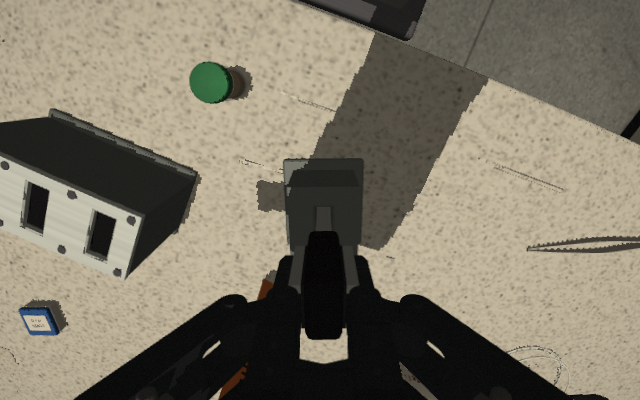

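```bash
cat >> h.py <<'E'
HO=np.array([0.4997,-0.1542]); HY=-0.110; OFF=0.0873
def slot(i): return HO+(i-1)*0.04*np.array([-np.sin(HY),np.cos(HY)])
E
python3 - <<'E'
from h import *
r=down(-np.pi+GY); r2=down(np.pi+HY)
ctrl.line_to([*G,0.205],r,feed=0.12)
s=ctrl.get_state(); print(s["time"],s["position"],s["contact_force"],s["moment"],s["grip_width"])
ctrl.move_pose([*slot(1),0.195],r2)
ctrl.dwell(0.2)
s=ctrl.get_state(); print(s["time"],s["position"],s["contact_force"],s["moment"],s["grip_width"],s["joints"])
np.save("w3.npy",camera_info("wrist"),allow_pickle=True)
pic("wrist","g_wrist"); pic("side","g_side",(240,140,400,260),4)
a=cv2.imread("pics/g_wrist.png"); cv2.imwrite("pics/g_crop.png",cv2.resize(a[150:350,220:420],None,fx=3,fy=3,interpolation=cv2.INTER_CUBIC))
E
```

```text
6.025 [0.46892439 0.01029707 0.20394956] [-0.34419527 -0.04960293 -1.61806536] [-0.01000208  0.01560613 -0.03140053] 0.18114923607574415
6.9333 [ 0.49973001 -0.15298351  0.1951312 ] [ 0.42088041 -0.98109834 -1.98710125] [-0.00522571 -0.04691787 -0.0143456 ] 0.1812805727027329 [-4.25586903e-01  3.61780868e-02  1.51213435e-02  1.54973161e+00
  2.51731716e-04 -3.17657123e-01]
```

View pics/g_crop.png

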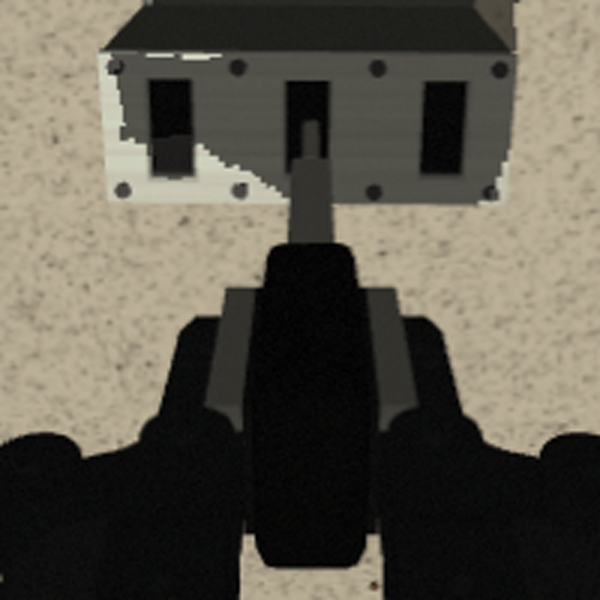

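View pics/g_side.png

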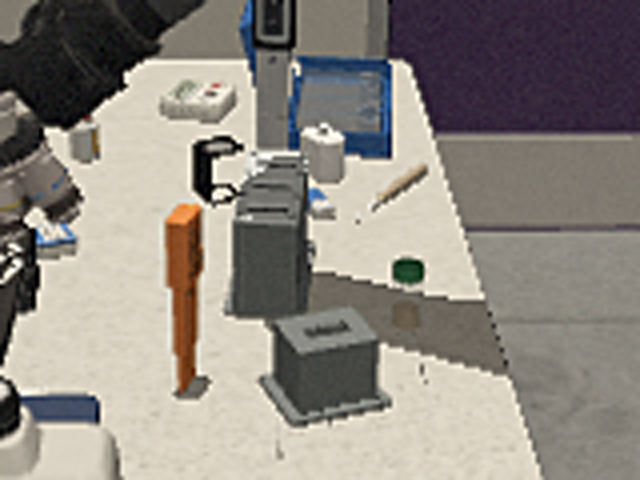

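Run:
```python
from h import *
from scipy.optimize import least_squares
w=np.load("w3.npy",allow_pickle=True).item()
g=lambda L:np.array([(220+(x+.5)/3-.5,150+(y+.5)/3-.5) for x,y in L])
def P(p,L):
    c,s=np.cos(p[2]),np.sin(p[2]); L=np.array(L,float); return np.c_[p[0]+c*L[:,0]-s*L[:,1],p[1]+s*L[:,0]+c*L[:,1],L[:,2]]
M=[(0,-.04,.08),(0,.04,.08),(-.015,0,.08)]
s=least_squares(lambda p:(proj(w,P(p,M))-g([(171.5,128),(444,128.5),(308.5,81)])).ravel(),[.5,-.15,-.1]); print("holder",s.x,s.fun.round(2))
st=ctrl.get_state(); T=Ro.from_rotvec(st["ee_rot"]); p=st["position"]; print(st["time"],p,T.as_matrix().round(4))
# predicted gauge features: thin-step bottom front edge corners (tool x=+0.012), thick step, handle bottom
to=lambda L:proj(w,p+T.apply(np.array(L)))
f=lambda L:((to(L)-[220,150]+.5)*3-.5).round(1)
print("tip edge -x side",f([(.012,-.002,OFF),(.012,.002,OFF)]),"shoulder",f([(.012,-.0045,OFF-.028),(.012,.0045,OFF-.028)]))
print("thick top",f([(.012,-.0045,OFF-.078),(.012,.0045,OFF-.078)]),"handle top",f([(.015,-.008,OFF-.128),(-.015,.008,OFF-.128)]))
print("holder origin in tool:",T.inv().apply(np.array([s.x[0],s.x[1],.08])-p))
```

```text
holder [ 0.49981378 -0.15401655 -0.1099468 ] [-0.09  0.25  0.24  0.31 -0.15 -0.52]
7.0333 [ 0.49984802 -0.1531311   0.19527062] [[-9.942e-01  1.079e-01  4.000e-04]
 [ 1.079e-01  9.942e-01 -1.000e-04]
 [-4.000e-04 -0.000e+00 -1.000e+00]]
tip edge -x side [[303.3 118.8]
 [318.8 118.9]] shoulder [[291.6 155.5]
 [330.5 155.5]]
thick top [[286.2 249.7]
 [336.1 249.7]] handle top [[249.2 397.2]
 [367.9 577.5]]
holder origin in tool: [-1.13510926e-05 -8.82158482e-04  1.15270650e-01]
```

```bash
cat >> h.py <<'E'
HO=np.array([0.4998,-0.1540])
R2=down(np.pi+HY); HX=np.array([np.cos(HY),np.sin(HY)]); HYv=np.array([-np.sin(HY),np.cos(HY)])
Z0=0.08+OFF
def st():
    s=ctrl.get_state(); f=s["contact_force"]; return s, np.array([f[:2]@HX,f[:2]@HYv,f[2]])
def over(i,d=-0.02,bias=np.zeros(3),n=2,feed=0.15):
    """go above slot i, correcting the standing error; returns command bias"""
    tgt=np.array([*slot(i),Z0-d]); b=bias.copy()
    ctrl.line_to(tgt+b,R2,feed=feed)
    for _ in range(n):
        ctrl.dwell(0.15); e=tgt-ctrl.get_state()["position"]; b=b+e; ctrl.line_to(tgt+b,R2,feed=0.05)
    ctrl.dwell(0.15); return b
def probe(i,d0,d1,b,base,step=0.002,fmax=6.0,v=True):
    d=d0
    while d<d1-1e-6:
        d=min(d+step,d1)
        ctrl.line_to(np.array([*slot(i),Z0-d])+b,R2,feed=0.04)
        s,f=st(); f=f-base; da=Z0-s["position"][2]
        if v: print(f"d {d*1e3:.1f} act {da*1e3:.1f} f {f.round(1)} lat {(s['position'][:2]-slot(i))@HYv*1e3:.1f} t {s['time']:.2f}")
        if f[2]>fmax or np.hypot(*f[:2])>8: return "stop",d
    return "free",d
E
python3 - <<'E'
from h import *
b=over(1); fs=[]
for _ in range(5): fs.append(st()[1]); ctrl.dwell(0.04)
base=np.mean(fs,0); s=st()[0]; print(b,s["position"]-[*slot(1),Z0+.02],base,np.std(fs,0),s["time"])
np.save("b.npy",b); np.save("base.npy",base)
pic("wrist","h_wrist",(240,140,400,260),5)
E
```

```text
[-6.22688676e-05  8.62334492e-05 -7.73423943e-05] [-7.21988614e-05  9.07910115e-05 -8.09825925e-05] [ 0.15255721 -0.06937936 -1.04055346] [0.36642563 0.43299045 0.70284933] 8.4417
```

View pics/h_wrist.png

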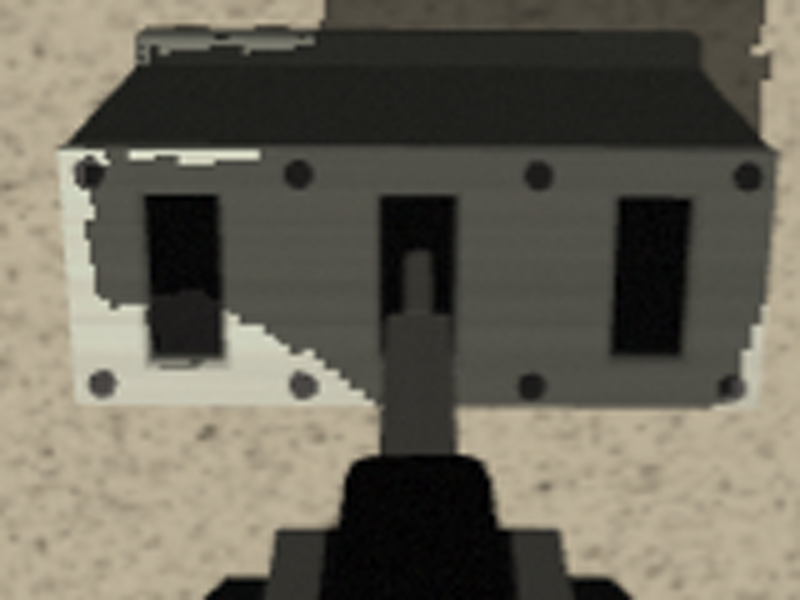

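The tip at crop (418,280) sits centred in the middle mouth (columns 380–456), so I'm starting to probe there.

Run:
```python
from h import *
b=np.load("b.npy"); base=np.load("base.npy")
r=probe(1,-0.02,0.016,b,base,step=0.009)
if r[0]=="free": r=probe(1,0.016,0.040,b,base)
ctrl.dwell(0.2); s,f=st(); print(r,Z0-s["position"][2],f-base,s["time"],s["grip_width"])
```

```text
d -11.0 act -10.2 f [-0.  -0.2  0.3] lat 0.2 t 8.87
d -2.0 act -1.4 f [ 0.7 -0.3 -0.2] lat 0.2 t 9.24
d 7.0 act 7.6 f [-0.5  0.6 -0.2] lat 0.3 t 9.62
d 16.0 act 16.7 f [-0.1 -0.2 -0.1] lat 0.2 t 9.99
d 18.0 act 18.1 f [-0.3  0.  -0.3] lat 0.1 t 10.24
d 20.0 act 20.2 f [ 0.  -0.8 -0.4] lat 0.1 t 10.49
d 22.0 act 22.3 f [ 0.3  0.6 -0. ] lat 0.1 t 10.74
d 24.0 act 24.3 f [ 0.1 -0.7  0.1] lat 0.1 t 10.99
d 26.0 act 26.3 f [-0.2  0.5 -0.7] lat 0.1 t 11.24
d 28.0 act 28.3 f [0.3 0.2 0.4] lat 0.1 t 11.49
d 30.0 act 30.3 f [-0.   0.8  0.6] lat 0.1 t 11.74
d 32.0 act 32.3 f [-0.3 -0.3 -0.2] lat 0.1 t 11.99
d 34.0 act 34.3 f [-0.1 -0.2  0.1] lat 0.1 t 12.24
d 36.0 act 36.3 f [-0.3  0.5 -0.4] lat 0.1 t 12.49
d 38.0 act 38.3 f [-0.4 -0.  -0.4] lat 0.2 t 12.74
d 40.0 act 40.3 f [0.2 1.4 0.1] lat 0.1 t 12.99
('free', 0.04) 0.0401046220079061 [-0.31131621  0.12011799  0.33859287] 13.1917 0.17615732623310043
```

Not the tight slot. Continuing down: a stop near 53 mm means to size, and free travel past about 60 mm means worn.

Run:
```python
from h import *
b=np.load("b.npy"); base=np.load("base.npy")
r=probe(1,0.040,0.062,b,base,fmax=5)
ctrl.dwell(0.2); s,f=st(); print(r,Z0-s["position"][2],f-base,s["time"],s["grip_width"])
```

```text
d 42.0 act 42.3 f [ 0.4  0.5 -0.5] lat 0.1 t 13.44
d 44.0 act 44.3 f [-0.1 -0.2  0.2] lat 0.1 t 13.69
d 46.0 act 46.3 f [-0.1  0.2 -0. ] lat 0.1 t 13.94
d 48.0 act 48.3 f [ 0.1 -0.4  0.5] lat 0.1 t 14.19
d 50.0 act 50.3 f [-0.7  0.8 -0.1] lat 0.1 t 14.44
d 52.0 act 52.3 f [-0.3 -0.8 -0.1] lat 0.1 t 14.69
d 54.0 act 54.3 f [ 0.6  0.  -1.3] lat 0.1 t 14.94
d 56.0 act 56.3 f [-0.   0.5 -0.1] lat 0.1 t 15.19
d 58.0 act 58.3 f [0.1 0.3 0.2] lat 0.1 t 15.44
d 60.0 act 60.3 f [ 0.   0.5 -0.3] lat 0.1 t 15.69
d 62.0 act 62.3 f [-0.3  0.9 -0.9] lat 0.1 t 15.94
('free', 0.062) 0.06207235379263104 [-1.25240216  0.30919646  0.2055799 ] 16.1417 0.1813668089353499
```

The middle slot is free past 62 mm with no force, so it is the worn one. Next is slot 2.

Run:
```python
from h import *
b=np.load("b.npy")
ctrl.line_to(np.array([*slot(1),Z0+.02])+b,R2,feed=0.12)
b=over(2,bias=b,n=1); fs=[]
for _ in range(5): fs.append(st()[1]); ctrl.dwell(0.04)
base=np.mean(fs,0); s=st()[0]; print(b,s["position"]-[*slot(2),Z0+.02],base,s["time"])
np.save("b2.npy",b); np.save("base2.npy",base)
pic("wrist","i_wrist",(240,140,400,260),5)
```

```text
[0.00020168 0.00056064 0.0003978 ] [0.00019461 0.00051922 0.00040853] [ 2.26722317e-01 -1.57688002e-04 -1.16738236e+00] 18.15
```

View pics/i_wrist.png

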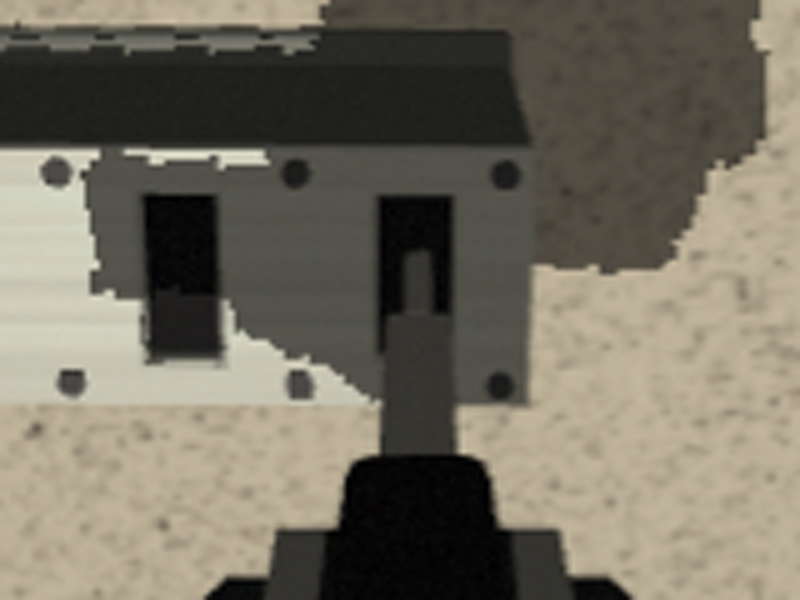

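The arm does settle on its target, so the bias I added was only transient lag and I'm setting it to zero. The tip at (418,280) is centred in mouth 2 (377–454).

Run:
```python
from h import *
b=np.zeros(3); base=np.load("base2.npy")
r=probe(2,-0.02,0.016,b,base,step=0.009)
if r[0]=="free": r=probe(2,0.016,0.062,b,base,fmax=5)
s,f=st(); print(r,Z0-s["position"][2],f-base,s["time"])
ctrl.dwell(0.2); s,f=st(); print(r,Z0-s["position"][2],f-base,s["time"],s["grip_width"])
```

```text
d -11.0 act -10.3 f [0.1 0.1 0. ] lat 0.1 t 18.58
d -2.0 act -1.5 f [-0.7  0.5 -0.3] lat 0.1 t 18.96
d 7.0 act 7.5 f [-0.   1.  -0.2] lat 0.2 t 19.33
d 16.0 act 16.6 f [-1.3  0.4  0.4] lat 0.1 t 19.71
d 18.0 act 18.1 f [-0.2  0.6 -0. ] lat 0.0 t 19.96
d 20.0 act 20.1 f [-0.7  0.2  0.1] lat 0.0 t 20.21
d 22.0 act 22.2 f [-0.4  0.1 -0.7] lat 0.0 t 20.46
d 24.0 act 24.2 f [-0.5  0.1 -0.2] lat 0.0 t 20.71
d 26.0 act 26.2 f [ 0.2 -0.2 -0.3] lat 0.0 t 20.96
d 28.0 act 28.2 f [-0.9 -0.6 -0.4] lat 0.1 t 21.21
d 30.0 act 30.2 f [-0.5  0.6 -0.1] lat 0.1 t 21.46
d 32.0 act 32.2 f [ 0.4 -0.1  0.5] lat 0.1 t 21.71
d 34.0 act 34.2 f [0.9 0.5 0.9] lat 0.1 t 21.96
d 36.0 act 36.2 f [0.  0.1 0.6] lat 0.0 t 22.21
d 38.0 act 38.1 f [-0.9  0.7 -0.1] lat 0.1 t 22.46
d 40.0 act 40.2 f [0.5 0.3 0.4] lat 0.0 t 22.71
d 42.0 act 42.2 f [-0.7  0.1  0. ] lat 0.0 t 22.96
d 44.0 act 44.2 f [-0.5  0.2  0.1] lat 0.0 t 23.21
d 46.0 act 46.2 f [-1.   0.3 -0.5] lat 0.0 t 23.46
d 48.0 act 48.2 f [-0.2  0.  -0.7] lat 0.0 t 23.71
d 50.0 act 50.2 f [-0.4  0.2 -0. ] lat 0.0 t 23.96
d 52.0 act 52.2 f [-0.2 -0.5 -0.1] lat 0.0 t 24.21
d 54.0 act 53.8 f [ 0.4 -0.2  0.1] lat -0.0 t 24.46
d 56.0 act 54.4 f [-1.5  1.6  5.7] lat -0.1 t 24.71
('stop', 0.056000000000000036) 0.054386833538493926 [-1.48157881  1.55649839  5.70737741] 24.7083
('stop', 0.056000000000000036) 0.05437672731650514 [-1.83322413  0.04875359  6.21640981] 24.9083 0.18044129741559806
```

It stopped at about 54 mm with 6 N, so slot 2 is the one to size. I'll relax the push, check the picture, release and retreat straight up.

Run:
```python
from h import *
base=np.load("base2.npy")
ctrl.line_to([*slot(2),Z0-0.0545],R2,feed=0.04); ctrl.dwell(0.3)
s,f=st(); print(Z0-s["position"][2],f-base,s["moment"],s["time"])
pic("side","j_side",(240,140,400,260),4)
ctrl.ungrasp(); ctrl.dwell(0.2)
s,f=st(); print(f,s["grip_width"],s["time"])
pic("wrist","j_wrist")
```

```text
0.054032984369510054 [-0.57731716  1.07932505  5.30975572] [ 0.16581552 -0.00686968 -0.04696792] 25.4583
[-0.22818599 -0.0113743   0.99024828] 0.9960469501868042 26.3917
```

View pics/j_side.png

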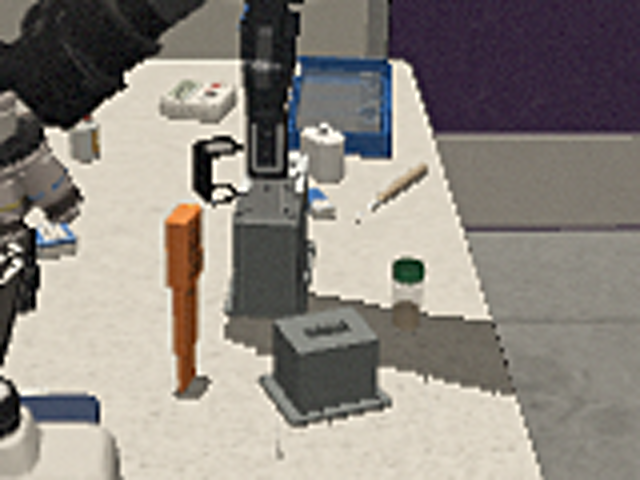

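View pics/j_wrist.png

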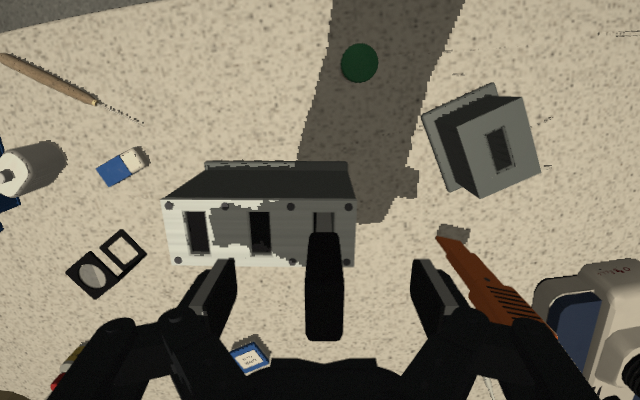

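The gauge stands free between the open fingers, with the handle at (323,285). Retreating straight up and checking.

Run:
```python
from h import *
ctrl.line_to([*slot(2),0.27],R2,feed=0.12)
ctrl.move_pose([0.42,-0.13,0.30],R2); ctrl.dwell(0.3)
w=camera_info("wrist"); pic("wrist","k_wrist"); pic("side","k_side",(240,140,400,260),4); pic("top","k_top",(270,130,450,250),4)
s=ctrl.get_state(); print(s["time"],s["position"],s["contact_force"])
zt=.08-.053+.128
L=[(-.015,-.008),(-.015,.008),(.015,.008),(.015,-.008)]
X=[[*(slot(2)+a*HX+b*HYv),zt] for a,b in L]
print("pred handle top wrist",proj(w,X).round(1).tolist()); print("top",((proj(camera_info("top"),X)-[270,130]+.5)*4-.5).round(0).tolist())
a=cv2.imread("pics/k_wrist.png"); u=proj(w,X).mean(0).astype(int); print(u)
x0,y0=u[0]-60,u[1]-60; cv2.imwrite("pics/k_crop.png",cv2.resize(a[y0:y0+100,x0:x0+120],None,fx=5,fy=5,interpolation=cv2.INTER_CUBIC)); print(x0,y0)
```

```text
28.8 [ 0.42025827 -0.12985507  0.29947675] [-0.22632019  0.68405314  0.76682315]
pred handle top wrist [[339.3, 245.2], [354.8, 245.2], [353.7, 270.2], [338.8, 270.2]]
top [[362.0, 250.0], [337.0, 248.0], [342.0, 201.0], [367.0, 203.0]]
[346 257]
286 197
```

View pics/k_crop.png

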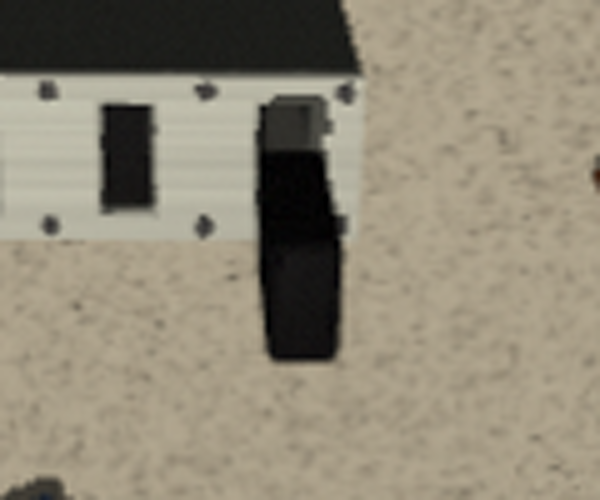

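View pics/k_side.png

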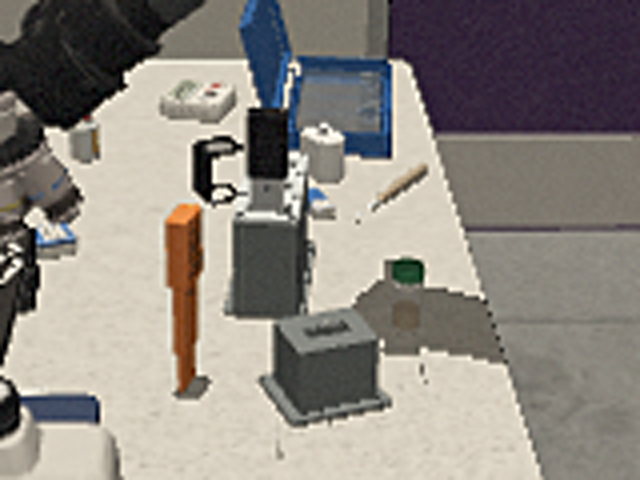

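View pics/k_top.png

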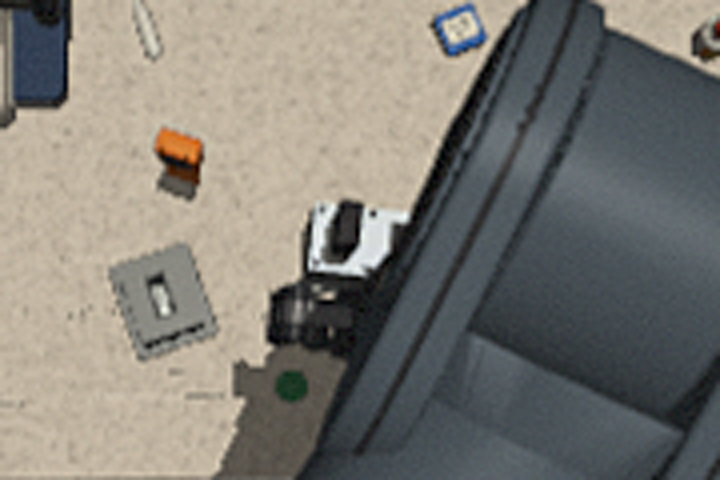

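The handle's top face is seen at columns 338.5–354 and rows 245.5–269. A gauge upright at 53 mm depth in slot 2 should show at 339–355 and 245–270, so this agrees within a pixel. The vial and the orange look-alike have not moved, so I'm handing in.

Run:
```python
from h import *
ctrl.job_done(); print(ctrl.get_state()["time"])
```

```text
the job is handed in; nothing more can be done
the job is handed in; nothing more can be done
```

The gauge now stands by itself in slot_2, the left-hand slot, with the thin step in and the thick step stopped. I handed the job in at about 29 s of the 64 s allowed.

- **Middle slot (slot_1):** the gauge went down freely past 62 mm with no force, so this is the worn one.
- **Left slot (slot_2):** the thin step passed the gap freely and the gauge was stopped at about 54 mm with about 6 N. That is within about 1 mm of the 53 mm given for the slot to size.
- **Right slot (slot_0):** I did not feel it; being the only one left, it must be the tight one.

The last wrist picture shows the handle's top within about a pixel of where an upright gauge at 53 mm depth would be. The side picture also shows it upright, and the gripper was clear of it.

I never touched the forceps, the vial, the needle or the orange look-alike. In the last pictures the vial and the look-alike stand where they were. I did not check the forceps or the needle separately at the end.

No check failed. The only disagreement was a tool offset of about 1 mm above the slots. It turned out to be the arm still settling, so I dropped the correction for it.

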